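# Fit the missing leg of a quilting frame and hold it pressed home for screwing

### The job

The quilting frame lies upside down on its board with one leg missing, and of the two spare legs, which look alike, only one is bored wide enough to slide down over the bare spigot; the other jams on its tip. Find out which is which, put the misfit into the orange offcut bin and slide the right leg down over the spigot until it stands on the rubber ring, without disturbing the other things on the table. Then press that leg straight down with a steady push of about 10 newtons, upright, and finish while still gripping and pressing it like that, so that I can drive the screw.

Things in the scene. Friction and masses are not known exactly. Their poses are not given: they have to be found in the camera images.
- frame: quilting frame, upside down, fixed on a plywood board 370 x 370 x 12 mm: white 32 mm tubes with orange clips, a 300 mm square between grey 40 mm corner connectors. Three corners carry a white leg with black foot, up to 182 mm above the table; the corner at local x -150, y +150 mm has only a bare spigot. Origin: underside of the board, centre; x, y along the tubes
- seat (a point): on the bare corner: centre of the top face of the black rubber ring (unsqueezed, 64 mm above the table) round the foot of the upright grey spigot. The spigot, 22 mm in diameter, rises 35 mm above this point; its last 8 mm taper to 17 mm. A leg is fully on when its open end stands on the ring
- ring (a joint): squeeze of that rubber ring in m, 0 when free, at most 0.006. It yields 1 mm per 4 N, so 10 N squeeze it by 2.5 mm; the top face goes down by as much
- leg_1: spare leg: white tube, 32 mm outside, 122 mm long, a black rubber foot (36 mm across, 24 high) closing its top; 0.1 to 0.17 kg. Stands on its open end. Origin: centre of the open end; z towards the foot. One spare leg has a 25 mm bore and slides over the spigot, the other a 19 mm bore and stops within 4 mm of the spigot's tip; this cannot be seen as they stand
- leg_2: the other spare leg, the same outside and with the same origin and axes; see leg_1
- leg_1_mid (a point): middle of leg_1 on its axis, 61 mm from the open end
- leg_2_mid (a point): middle of leg_2 on its axis, 61 mm from the open end
- bin: orange open offcut bin, 170 (local x) x 120 (local y) x 70 mm high, walls and floor 4 mm, fixed; origin: centre of its underside, z up
- pin_box: clear box of yellow-headed pins, 100 x 75 x 26 mm, origin at the centre of its underside; leave alone
- spool_pink: pink thread spool, 30 mm across, 54 mm tall, upright, origin at the centre of its underside; leave alone
- spool_green: dark green thread spool, 30 mm across, 54 mm tall, upright, origin at the centre of its underside; leave alone
- cutter: yellow and black rotary cutter lying flat, 150 x 45 x 19 mm, handle to local -x, origin under its middle; leave alone
- screwdriver: red-handled screwdriver lying along its x axis, 190 mm long; leave alone
- screw_dish: steel dish of brass screws, 64 mm across, 18 mm high, origin at the centre of its underside; leave alone

How it is judged:
At the end, for the whole second after the job is handed in: The fitting leg stands on the ring (within 4 mm of the spigot's axis, under 0.06 rad lean), gripped and pressed so the ring stays squeezed 1.4 to 4.2 mm (5.6 to 16.8 N). The other leg is at rest in the bin: middle inside the walls, at most 75 mm above its underside (value of joint ring between 0.0014 and 0.0042 m and ((horizontal distance between leg_1 and seat below 0.004 m and z of leg_1 in the frame of seat below 0.001 m and angle between leg_1's own z axis and vertical below 0.06 rad and contact force between leg_1 and frame above 4 N and contact force between the fingers and leg_1 above 2 N and linear speed of each of leg_1, leg_2 below 0.02 m/s and x of leg_2_mid in the frame of bin between -0.085 and 0.085 m and y of leg_2_mid in the frame of bin between -0.06 and 0.06 m and z of leg_2_mid in the frame of bin below 0.075 m) or (horizontal distance between leg_2 and seat below 0.004 m and z of leg_2 in the frame of seat below 0.001 m and angle between leg_2's own z axis and vertical below 0.06 rad and contact force between leg_2 and frame above 4 N and contact force between the fingers and leg_2 above 2 N and linear speed of each of leg_2, leg_1 below 0.02 m/s and x of leg_1_mid in the frame of bin between -0.085 and 0.085 m and y of leg_1_mid in the frame of bin between -0.06 and 0.06 m and z of leg_1_mid in the frame of bin below 0.075 m))); the arm keeps its last pose, push and grip.
It fails at once if a bystander (pin box, spool, cutter, screwdriver or screw dish) is pushed more than 25 mm from its place (distance of any of pin_box, spool_pink, spool_green, cutter, screwdriver, screw_dish from where it was at the start of the episode above 0.025 m).
It also fails if it takes over 61 s, if anything falls off the work surface, if the arm or the gripper's body presses on something with over 40 N, if the wrist force passes 120 N, or if a joint passes its speed limit or range.

### The arm

A 6-joint arm with a two-finger parallel gripper is mounted at the origin on the work surface. World frame = base frame: x ahead of the robot, y to its left, z up, the work surface at z = 0. Lengths are in m, angles in rad, forces in N, time in s.
With the tool pointing down it reaches from about 0.35 to 0.975 m from the base axis. Payload 7.1 kg.
Tool frame: the origin (TCP) lies midway between the tips of the shut fingers; the grasp point (between the pads) lies 19 mm behind it; z points along the fingers, y is the line along which they close (so a half turn about z gives the same grasp; the last joint's range is limited). The gripper opens to 88 mm and grips with 3 to 60 N. Pads are 20 mm wide; open, the fingers measure 115 mm over their backs; the gripper's body (75 mm by 178 mm) begins 61 mm behind the grasp point.
Start: joints at [1.247, 0.423, 1.63, -0, 1.089, -0.019], TCP at [0.188, 0.596, 0.223] pointing down, gripper open.
Joint ranges: [-3, 3], [-0.9, 2.11], [0.09, 2.58], [-1.31, 4.45], [0.11, 2.69], [-2.54, 2.54]. Speed limits (rad/s): [2.39, 2.39, 3.01, 3.14, 3.14, 3.14].

### API

Orientations are given as a unit quaternion [w, x, y, z].
In Python, from station import move_pose, movel, movej, command_gripper, wait, inverse_kinematics, read_camera, camera_info, MotionError, job_done, get_time, get_joint_pos, get_qvel, get_effort, get_tcp_pos, get_ee_rot, get_ft_force, get_ft_torque, get_grip_width, get_finger_force gives the robot as it stands. Calls block until the motion is done:
- move_pose(position, orientation): joint-space move of the TCP to a pose.
- movel(position, frame=None, v=0.15, until_force=None): straight line of the TCP; frame=None keeps the orientation; v is the mean speed in m/s. With until_force (N) it stops when the force on the tool has changed by that much, and returns True; else False.
- movej(angles): joint-space move.
- command_gripper(opening): opening from 0.0 (shut) to 1.0 (fully open); the grip force is fixed at half the most; returns when the fingers have stopped.
- wait(seconds).
- inverse_kinematics(position, orientation): joint angles nearest the present ones, or None.
- read_camera(name): name is "scene" or "side" or "wrist"; returns the picture (420x560x3 uint8, red, green, blue); there is no depth.
- camera_info(name): a dict with "intrinsics" (3x3 intrinsics, pixels), "T" (4x4, takes a point from camera to world coordinates); the wrist camera has in their place "tool_from_camera" (4x4, takes a point from camera to tool coordinates, whose origin is the TCP and whose axes are the flange's). Camera axes: x right, y up, looking along -z (the intrinsics and any distortion apply to the point x, -y, -z); pixel columns grow to the right and rows downward; lengths in m; the calibration is good to about 2 mm. The wrist camera is an equidistant fisheye: a pixel r from the principal point sees the ray r / f radians off the axis. A picture is of the moment at which its call begins: read the wrist's pose just before it. camera_info takes no time and is no camera call.
A pose or a line that the arm cannot do raises MotionError and nothing moves.
- job_done(): hands the job in; it is judged then, once.
Readings, each from a call of its own:
- get_time(): time.
- get_joint_pos(): joint angles.
- get_qvel(): joint speeds.
- get_effort(): joint torques, N m.
- get_tcp_pos(): TCP position.
- get_ee_rot(): TCP orientation.
- get_ft_force(): force on the tool from outside, world axes, zero at the start.
- get_ft_torque(): the same for the moment, N m.
- get_grip_width(): opening from 0.0 (shut) to 1.0 (fully open).
- get_finger_force(): force on a finger pad.
Only numpy, scipy, OpenCV 4.12 (cv2) and the standard library are available. Lean on these libraries where they do the work, as an engineer would, in place of code of your own. Each camera call takes 0.05 s, during which the arm holds its last target. There are 200 camera calls.

## Working session

There is one attempt and no reset: what is moved stays moved. The work goes in short steps, each a Python script; the robot and the scene stay as the last script left them, time stands still between calls to the robot, and variables do not carry over. Pictures are saved under pics/ and viewed, at most 10 in all, crops included, and the job is handed in when it is done.

```bash
ls; mkdir -p pics; python3 - <<'E'
from station import *
import cv2, numpy as np
np.set_printoptions(precision=4,suppress=True)
for n in ("scene","side","wrist"):
    im=read_camera(n); cv2.imwrite(f"pics/{n}0.png",im[:,:,::-1]); 
    print(n,camera_info(n))
print(get_time(),get_tcp_pos(),get_ee_rot())
E
```

```text
pics
scene {'intrinsics': array([[407.1446,   0.    , 285.7542],
       [  0.    , 407.1446, 213.5671],
       [  0.    ,   0.    ,   1.    ]]), 'T': array([[-0.7761, -0.3394,  0.5315,  0.9891],
       [ 0.6303, -0.3913,  0.6705,  0.6066],
       [-0.0196,  0.8554,  0.5176,  0.4994],
       [ 0.    ,  0.    ,  0.    ,  1.    ]])}
side {'intrinsics': array([[470.0222,   0.    , 275.2473],
       [  0.    , 470.0222, 211.2744],
       [  0.    ,   0.    ,   1.    ]]), 'T': array([[ 0.9968,  0.05  , -0.063 ,  0.4842],
       [-0.0796,  0.7238, -0.6854, -0.6887],
       [ 0.0114,  0.6882,  0.7255,  0.8941],
       [ 0.    ,  0.    ,  0.    ,  1.    ]])}
wrist {'intrinsics': array([[325.1923,   0.    , 283.3342],
       [  0.    , 325.1923, 210.8495],
       [  0.    ,   0.    ,   1.    ]]), 'tool_from_camera': array([[-0.0001,  0.9545,  0.2983,  0.0823],
       [ 1.    ,  0.0001, -0.0001,  0.0009],
       [-0.0001,  0.2983, -0.9545, -0.1618],
       [ 0.    ,  0.    ,  0.    ,  1.    ]])}
0.15 [0.1874 0.5958 0.2221] [-0.0001  0.1518  0.9884 -0.0006]
```

View pics/scene0.png

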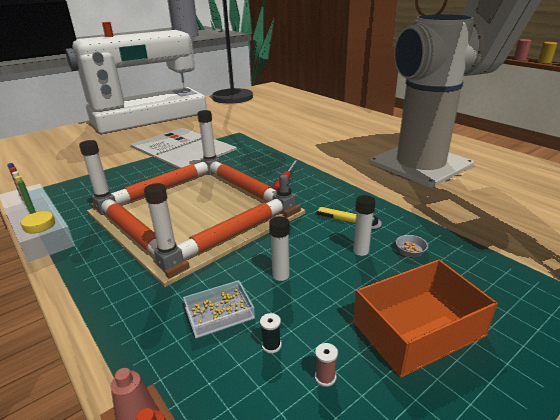

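View pics/side0.png

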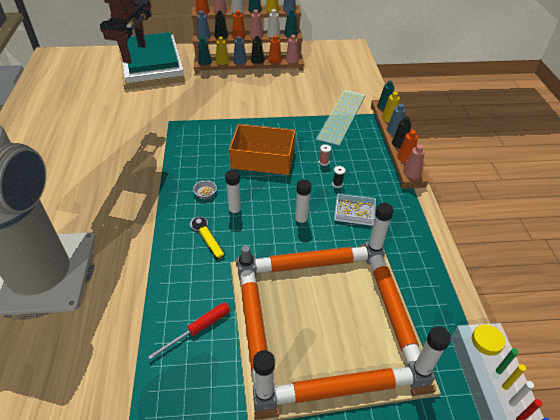

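The scene view shows the spare legs at about (281,250) and (363,228), the spigot at (285,182) and the bin at (425,315). In the side view the legs are at (235,195) and (302,205), the spigot at (246,257) and the bin at (263,150). I'll triangulate from masks.

```bash
cat > h.py <<'E'
from station import *
import cv2, numpy as np
np.set_printoptions(precision=4,suppress=True)
def ray(n,px,pose=None):
    c=camera_info(n);K=c["intrinsics"];u=np.array([(px[0]-K[0,2])/K[0,0],(px[1]-K[1,2])/K[1,1]])
    if n=="wrist":
        th=np.linalg.norm(u); d=np.array([*(u/max(th,1e-9)*np.sin(th)),np.cos(th)])
        T=pose@c["tool_from_camera"]
    else: d=np.array([*u,1.]);T=c["T"]
    d=T[:3,:3]@(d*[1,-1,-1]); return T[:3,3],d/np.linalg.norm(d)
def onplane(r,z): o,d=r; return o+d*(z-o[2])/d[2]
def tri(rs):
    A=np.zeros((3,3));b=np.zeros(3)
    for o,d in rs: P=np.eye(3)-np.outer(d,d);A+=P;b+=P@o
    p=np.linalg.solve(A,b); return p,max(np.linalg.norm((np.eye(3)-np.outer(d,d))@(p-o)) for o,d in rs)
def pose():
    from scipy.spatial.transform import Rotation as R
    q=get_ee_rot();T=np.eye(4);T[:3,:3]=R.from_quat([*q[1:],q[0]]).as_matrix();T[:3,3]=get_tcp_pos();return T
def blob(im,roi,kind):
    x,y,w,h=roi;s=cv2.cvtColor(im[y:y+h,x:x+w],cv2.COLOR_RGB2HSV)
    m={'white':(s[...,1]<60)&(s[...,2]>110),'black':s[...,2]<45,'orange':(s[...,0]<14)&(s[...,1]>150)&(s[...,2]>70)}[kind].astype(np.uint8)
    n,l,st,c=cv2.connectedComponentsWithStats(m)
    k=1+st[1:,4].argmax();return c[k]+[x,y],st[k]+[x,y,0,0,0],(l==k)
E
python3 - <<'E'
from h import *
I={n:cv2.imread(f"pics/{n}0.png")[:,:,::-1].copy() for n in("scene","side")}
R={'A':((262,205,40,85),(288,170,32,60)),'B':((348,185,36,75),(220,165,28,55)),
 'F1':((140,175,40,90),(366,195,32,60)),'F3':((190,105,32,65),(245,345,40,60))}
for k,(a,b) in R.items():
  for kind in('white','black'):
    ca,sa,_=blob(I['scene'],a,kind);cb,sb,_=blob(I['side'],b,kind)
    print(k,kind,ca,sa,cb,sb,*tri([ray('scene',ca),ray('side',cb)]))
print('spigot',*tri([ray('scene',(285,178)),ray('side',(246,252))]))
for n,roi in(('scene',(350,250,160,130)),('side',(222,115,82,66))):
    c,s,m=blob(I[n],roi,'orange');print(n,c,s)
    h=cv2.convexHull(cv2.findNonZero(m.astype(np.uint8)))
    p=cv2.approxPolyDP(h,4,True)[:,0]+roi[:2]
    for q in p: print(q,onplane(ray(n,q),.07)[:2],onplane(ray(n,q),0)[:2])
for nm,a,b in(('pin',(218,305),(356,208)),('green',(270,318),(340,172)),('pink',(326,352),(325,150)),('dish',(410,245),(205,189)),('cut',(348,215),(207,236))):
    print(nm,*tri([ray('scene',a),ray('side',b)]))
E
```

```text
A white [281.355  258.2217] [274 235  15  46 600] [301.4967 207.9238] [296 193  13  30 302] [0.6244 0.1279 0.0384] 0.0015594394583038117
A black [279.2254 226.7225] [270 217  20  21 346] [303.122  188.2764] [297 180  14  15 123] [0.6252 0.1267 0.1079] 0.0009103815316164088
B white [365.3837 233.5194] [357 213  25  43 516] [232.7446 198.0612] [227 184  12  29 278] [0.4503 0.1759 0.0399] 0.0036508812016405696
B black [365.023  204.3738] [356 195  19  19 305] [232.7059 179.3922] [226 171  14  14 102] [0.4545 0.1725 0.1075] 0.0028442818295614184
F1 white [161.1239 226.7216] [148 200  27  54 880] [375.5331 226.3158] [366 198  24  52 589] [ 0.7787 -0.0092  0.1077] 0.005399191180655487
F1 black [148.3889 197.3611] [145 189  12  15  36] [383.5074 214.2426] [376 206  17  15 136] [ 0.784  -0.0242  0.163 ] 0.006131774202407025
F3 white [203.6223 145.667 ] [190 122  32  48 940] [261.8518 385.1432] [252 368  20  31 398] [ 0.5041 -0.3472  0.0892] 0.007336828683479504
F3 black [204.3543 115.9843] [198 111  13  11 127] [264.2056 365.4533] [254 351  20  24 214] [ 0.5009 -0.3454  0.1693] 0.0010570507629752194
spigot [ 0.4776 -0.0442  0.0908] 0.003833087559882856
scene [421.9969 315.0947] [  353   259   145   119 10590]
[497 303] [0.4734 0.4521] [0.3893 0.4269]
[486 335] [0.5435 0.4728] [0.4708 0.451 ]
[400 377] [0.6853 0.4398] [0.6358 0.4126]
[353 321] [0.6612 0.3402] [0.6078 0.2968]
[356 290] [0.6101 0.299 ] [0.5483 0.2488]
[438 259] [0.4466 0.3359] [0.3582 0.2917]
side [236.0926 141.1667] [232 132  11  17  54]
[238 132] [0.474  0.4103] [0.4731 0.5036]
[242 141] [0.4841 0.368 ] [0.4841 0.4578]
[234 148] [0.4611 0.3383] [0.4591 0.4256]
pin [0.7686 0.1373 0.0178] 0.0018461933446043113
green [0.7401 0.2435 0.0508] 0.0034471542351653204
pink [0.7163 0.3414 0.0478] 0.0017025781561489138
dish [0.3784 0.238  0.0143] 0.00012301271323127903
cut [0.3861 0.0735 0.012 ] 0.000761201840683432
```

```bash
cat >> h.py <<'E'
def down(deg): a=np.radians(deg)/2; return [0.,float(np.cos(a)),float(np.sin(a)),0.]
def snap(n):
    P=pose(); im=read_camera("wrist"); cv2.imwrite(f"pics/{n}.png",im[:,:,::-1]); np.save(f"pics/{n}.npy",P); return P,im
E
python3 - <<'E'
from h import *
try:
    move_pose([.54,.13,.30],down(105)); print(get_time(),pose()); snap("w1")
    move_pose([.478,-.03,.28],down(85)); print(get_time(),get_joint_pos()); snap("w2")
    movel([.478,-.10,.28]); snap("w3"); print(get_time())
except MotionError as e: print(e)
a=np.hstack([cv2.imread(f"pics/w{i}.png") for i in(1,2)]); cv2.imwrite("pics/v3.png",cv2.resize(a,(800,300),interpolation=cv2.INTER_AREA))
E
```

```text
2.2667 [[-0.26    0.9656 -0.0002  0.5398]
 [ 0.9656  0.26    0.0001  0.1308]
 [ 0.0002 -0.0002 -1.      0.2999]
 [ 0.      0.      0.      1.    ]]
3.0417 [-0.0866  0.1353  1.8845  0.0005  1.1207 -0.0004]
3.7583
```

View pics/v3.png

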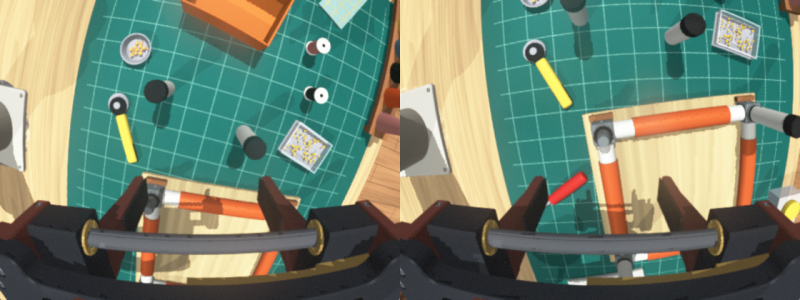

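The left image (w1) shows both spare legs at about (155,92) and (252,145). The right image (w2) shows the spigot at about (602,132). I'll crop these at higher zoom.

```bash
python3 - <<'E'
import cv2,numpy as np
c=[]
for n,(x,y) in(("w2",(283,182)),("w3",(283,90)),("w1",(215,128)),("w1",(348,196))):
    im=cv2.imread(f"pics/{n}.png");x0,y0=x-33,y-25
    c.append(cv2.resize(im[y0:y0+50,x0:x0+66],None,fx=6,fy=6,interpolation=cv2.INTER_NEAREST));print(n,x0,y0)
cv2.imwrite("pics/v4.png",np.vstack([np.hstack(c[:2]),np.hstack(c[2:])]))
E
```

```text
w2 250 157
w3 250 65
w1 182 103
w1 315 171
```

View pics/v4.png

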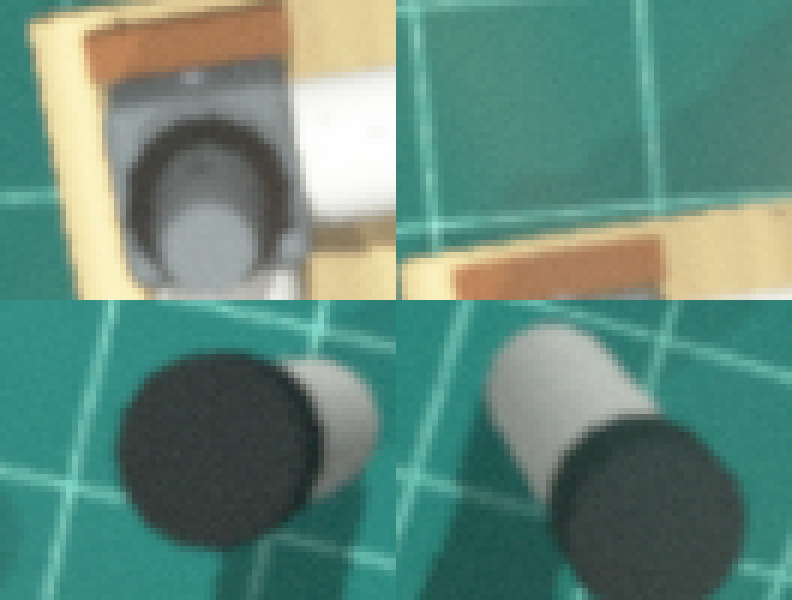

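The spigot tip disc is at w2 px (284.2,197.7). The foot tops are at w1 px (217.2,127.3) for B and (357.2,206.3) for A. I cropped w3 too high, so I'll fix that and compute positions.

```bash
python3 - <<'E'
from h import *
r=lambda n,p:ray("wrist",p,np.load(f"pics/{n}.npy"))
print('spig',onplane(r("w2",(284.2,197.7)),.099)); print('B',onplane(r("w1",(217.2,127.3)),.122)); print('A',onplane(r("w1",(357.2,206.3)),.122))
im=cv2.imread("pics/w3.png")
cv2.imwrite("pics/v5.png",cv2.resize(im[100:160,240:330],None,fx=8,fy=8,interpolation=cv2.INTER_NEAREST))
# frame leg foot discs in w3 etc not needed
E
```

```text
spig [ 0.4793 -0.0385  0.099 ]
B [0.4551 0.1792 0.122 ]
A [0.6236 0.135  0.122 ]
```

View pics/v5.png

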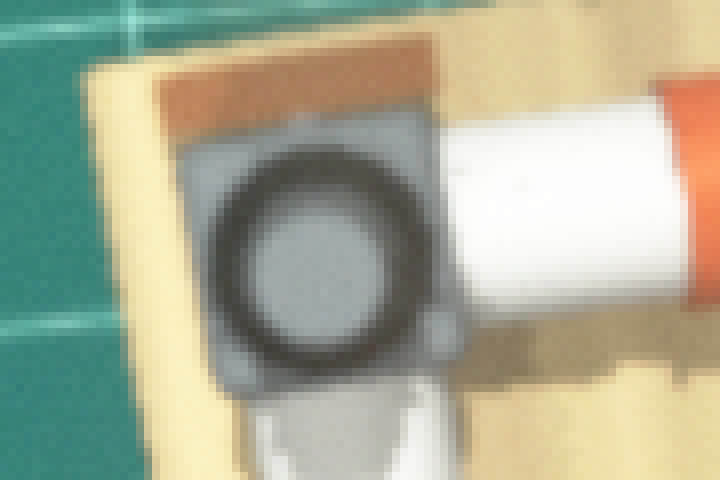

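```bash
python3 - <<'E'
from h import *
r=lambda n,p:ray("wrist",p,np.load(f"pics/{n}.npy"))
print(np.load("pics/w2.npy")[:3,3],np.load("pics/w3.npy")[:3,3])
print('w3 tip',onplane(r("w3",(279.4,134.8)),.099),'ring',onplane(r("w3",(279.8,131.8)),.064)); print('tri',tri([r("w2",(284.2,197.7)),r("w3",(279.4,134.8))]))
for n,P in(("scene",(285,178)),("side",(246,252))): print(n,onplane(ray(n,P),.099))
# fresh settled view above legs, closer
move_pose([.54,.07,.30],down(100)); wait(.3); P,im=snap("w4"); print(P[:3,3],get_time())
s=im.max(axis=2)
for roi in((120,150,140,130),(270,170,160,150)):
    x,y,w,h=roi;m=(cv2.cvtColor(im[y:y+h,x:x+w],cv2.COLOR_RGB2HSV)); m=((m[...,2]<80)&(m[...,1]<90)).astype(np.uint8)
    n,l,st,c=cv2.connectedComponentsWithStats(m);k=1+st[1:,4].argmax();print(c[k]+[x,y],st[k]+[x,y,0,0,0],onplane(r("w4",c[k]+[x,y]),.118))
cv2.imwrite("pics/v6.png",im[100:340,100:440,::-1])
E
```

```text
[ 0.4788 -0.0295  0.2804] [ 0.4782 -0.0993  0.2799]
w3 tip [ 0.4794 -0.0397  0.099 ] ring [ 0.4795 -0.0386  0.064 ]
tri (array([ 0.4792, -0.04  ,  0.0933]), np.float64(4.7758584690372405e-05))
scene [ 0.4831 -0.0316  0.099 ]
side [ 0.4808 -0.0536  0.099 ]
[0.5398 0.0688 0.3   ] 4.8667
[197.6895 268.0905] [184 250  23  30 409] [ 0.4543 -0.0449  0.118 ]
[383.1711 302.6745] [370 279  27  41 596] [ 0.6935 -0.0559  0.118 ]
```

View pics/v6.png

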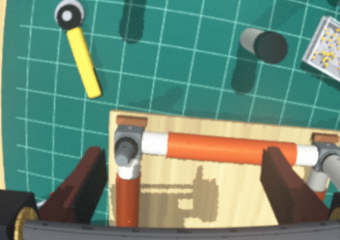

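```bash
python3 - <<'E'
from h import *
out=[]
for nm,(x,y) in(("A",(.624,.131)),("B",(.4545,.177))):
    move_pose([x,y-.08,.30],down(90)); wait(.25); P,im=snap("n"+nm)
    X,Y,W,H=200,40,170,170
    s=cv2.cvtColor(im[Y:Y+H,X:X+W],cv2.COLOR_RGB2HSV);m=((s[...,2]<85)&(s[...,1]<110)).astype(np.uint8)
    n,l,st,c=cv2.connectedComponentsWithStats(m);k=1+st[1:,4].argmax();cc=c[k]+[X,Y]
    print(nm,P[:3,3],cc,st[k],onplane(ray("wrist",cc,P),.119),get_time())
    out.append(im[:240,150:430])
cv2.imwrite("pics/v7.png",np.hstack(out)[:,:,::-1])
E
```

```text
A [0.6232 0.0512 0.3002] [286.3995 114.8952] [ 71  59  32  33 821] [0.6265 0.1317 0.119 ] 5.6
B [0.4556 0.0968 0.2998] [282.0992 114.2031] [ 66  59  33  32 827] [0.4546 0.178  0.119 ] 6.6333
```

View pics/v7.png

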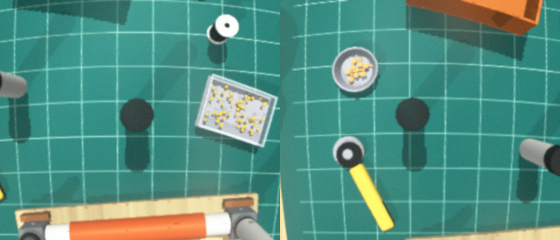

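```bash
cat >> h.py <<'E'
S=np.array([.4794,-.039]); G=.057
def grab(x,y,z0=0.,up=.14):
    move_pose([x,y,.25+z0],down(90)); command_gripper(1.0)
    movel([x,y,G+z0],v=.12); wait(.1); p=get_tcp_pos()
    command_gripper(0.0); print("grip",p,get_grip_width()*88,get_finger_force())
    movel([x,y,G+z0+up],v=.15); wait(.2); print("up",get_tcp_pos(),get_grip_width()*88,get_ft_force(),get_ft_torque(),get_time())
E
python3 - <<'E'
from h import *
print(get_ft_force(),get_ft_torque())
grab(.6262,.1317)
movel([*S,G+.14]); wait(.2); print(get_tcp_pos())
movel([*S,G+.105],v=.1); wait(.2)
f0=get_ft_force();hit=movel([*S,G+.0615],v=.02,until_force=6)
print(hit,get_tcp_pos(),"leg z",get_tcp_pos()[2]-G,get_ft_force()-f0,get_ft_torque(),get_grip_width()*88,get_time())
cv2.imwrite("pics/s1.png",np.hstack([read_camera("scene")[120:320,180:440],read_camera("side")[150:350,150:400]])[:,:,::-1])
E
```

```text
[-0.0877 -0.0419  0.1038] [-0.0821  0.0883  0.0304]
grip [0.6266 0.1318 0.0577] 35.48973757250258 30.000100135803223
up [0.6257 0.1316 0.1959] 35.544599699879875 [ 0.2604 -0.296  -1.5109] [-0.1072  0.0485 -0.0146] 11.6083
[ 0.4796 -0.0387  0.1969]
True [ 0.4795 -0.039   0.1192] leg z 0.06219308464566697 [ 0.0433 -0.5442  5.9289] [-0.0512  0.166  -0.0451] 35.32193157803267 16.1917
```

View pics/s1.png

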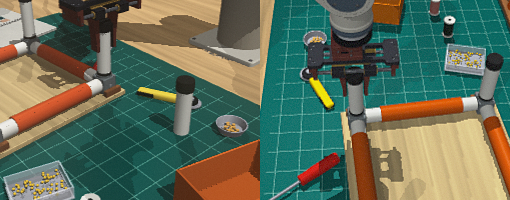

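The wide-bored leg A slid on: its open end is at 0.062, squeezing the ring. Next I release it and bin leg B.

```bash
python3 - <<'E'
from h import *
command_gripper(1.0); movel([*S,.25],v=.2)
grab(.4546,.178)
C=[.5417,.3755]
move_pose([*C,G+.14],down(77)); wait(.2)
f0=get_ft_force();print(movel([*C,G+.006],v=.1,until_force=5),get_tcp_pos(),get_ft_force()-f0)
command_gripper(.6); wait(.1); movel([*C,.25],v=.15); print(get_time(),get_ft_force())
move_pose([.478,-.10,.28],down(90)); wait(.2); P,im=snap("fin")
print(P[:3,3],get_time())
sc=read_camera("scene")[120:400,180:530];c=np.zeros((280,350+330,3),np.uint8);c[:,:350]=sc;c[:,350:]=im[20:300,120:450]
cv2.imwrite("pics/s2.png",c[:,:,::-1])
X,Y,W,H=200,40,170,170
s=cv2.cvtColor(im[Y:Y+H,X:X+W],cv2.COLOR_RGB2HSV);m=((s[...,2]<85)&(s[...,1]<110)).astype(np.uint8)
n,l,st,k=cv2.connectedComponentsWithStats(m);i=1+st[1:,4].argmax();cc=k[i]+[X,Y];print(cc,st[i],onplane(ray("wrist",cc,P),.183))
E
```

```text
grip [0.455  0.1781 0.0575] 35.60100498014553 29.999581575393677
up [0.4541 0.1778 0.1962] 35.29775715330425 [ 0.7658 -0.6099 -2.2094] [-0.0296  0.0348  0.0481] 23.125
False [0.5422 0.3758 0.0638] [-0.5586 -0.0403 -1.8147]
27.675 [-0.3704 -0.4327 -0.0621]
[ 0.4783 -0.0994  0.2799] 29.675
[284.8804 140.2824] [  65   79   42   43 1388] [ 0.4797 -0.0385  0.183 ]
```

View pics/s2.png

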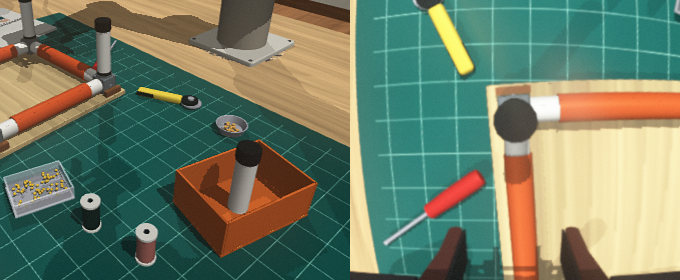

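Leg B stands in the bin and leg A is upright on the spigot at (0.4797,-0.0385). Now I regrip A and press.

```bash
python3 - <<'E'
from h import *
x,y=.4797,-.0388
move_pose([x,y,.26],down(90)); wait(.2); movel([x,y,G+.064],v=.1); wait(.4)
def F(): 
    v=[]
    for _ in range(10): v.append(get_ft_force()); wait(.02)
    return np.mean(v,0)
f0=F(); p0=get_tcp_pos(); command_gripper(0.0); wait(.3); f=F()-f0; print(p0,get_grip_width()*88,f)
z=G+.064
for i in range(14):
    if f[2]>8.6: break
    z-=min(.0006,max(.0001,(9-f[2])/4000)); movel([x,y,z],v=.01); wait(.25); f=F()-f0; print(round(z,5),get_tcp_pos(),f,get_finger_force())
wait(.5); print(F()-f0,get_ft_torque(),get_time())
snap("e"); cv2.imwrite("pics/s3.png",np.hstack([read_camera("scene")[120:400,180:530],read_camera("side")[100:380,100:400]])[:,:,::-1])
E
```

```text
[ 0.4797 -0.0388  0.121 ] 35.14235510948793 [-0.0919  0.126   0.2206]
0.1204 [ 0.4797 -0.0388  0.1204] [-0.8708  0.0691  2.1577] 29.99997228384018
0.1198 [ 0.4797 -0.0388  0.1198] [-1.1098  0.4069  4.6171] 29.999941885471344
0.1192 [ 0.4798 -0.0388  0.1193] [-1.3887  0.1407  6.643 ] 29.999739825725555
0.11861 [ 0.4798 -0.0388  0.1189] [-1.9106  0.3887  8.284 ] 29.999880194664
0.11843 [ 0.4799 -0.0388  0.1188] [-2.0308  0.5737  8.5216] 29.999898970127106
0.11831 [ 0.4798 -0.0388  0.1186] [-1.9659  0.064   8.8672] 29.99997228384018
[-2.0778  0.1815  9.0534] [-0.0419  0.5753  0.034 ] 37.95
```

View pics/s3.png

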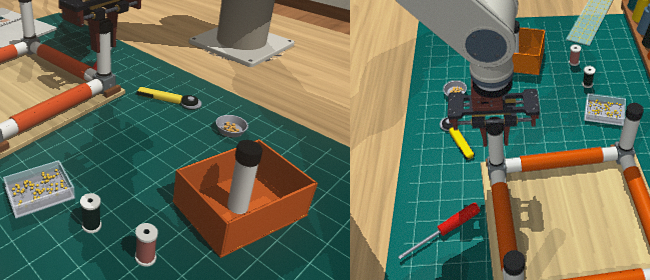

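```bash
python3 -c "
from station import *
print(get_ft_force(),get_tcp_pos()); print(job_done())"
```

```text
[-2.59396182  0.80462004  9.27963203] [ 0.47989448 -0.03882695  0.11869385]
the job is handed in; nothing more can be done
None
```

I handed the job in at about 38 s: the fitting leg is on the spigot, still gripped and pressed at about 9 N (roughly 10 N on the ring with its weight), and the other leg stands in the bin (not tried on the spigot, ruled out because the first one fitted).

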